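# Sweep the hex nuts off the sorting tray into the round pan

## Task

Sweep all three big hex nuts along the sorting tray with the fingertips and over the open lip, so that they drop into the round pan and not into the square box at the other end. Only push the nuts: do not pick them up off the tray. Leave the two bolts and the spacer standing where they are in the tray.

Things in the scene. Friction and masses are not known exactly. Their poses are not given: they have to be found in the camera images.
- tray: Fixed, shallow aluminium sorting tray on a low stand. Origin at table level under its centre. Flat floor 70 mm above the table, 240 mm along its x, 360 mm along its y, inside 3 mm walls that rise 18 mm above the floor. Each end wall (+y, -y) has a 90 mm gap at its middle where the floor runs on level 30 mm as an open lip between low side walls. Yaw within 0.22 rad of the world's
- lip_left (a point): Middle of the open edge of the lip at the tray's +y end, on the floor's surface, 210 mm from the tray's centre. A nut pushed until its centre is past this edge tips off and falls
- lip_right (a point): The same point of the lip at the tray's -y end
- pan: Fixed, round, plain steel pan, 150 mm across and 50 mm high, walls 3 mm, inner floor 4 mm above the table. Origin at the centre of its underside. It stands under one of the tray's two lips (at its +y or -y end, varies); the lip reaches about 30 mm in over its rim
- box: Fixed, square, open steel box, 150 mm by 150 mm and 50 mm high, with a few bolts lying in it, under the lip at the other end of the tray. No nut should go in it. Origin at the centre of its underside
- nut_a: Loose, dark steel hex nut, 36 mm across flats (42 mm across corners), 19 mm thick, about 0.11 kg, lying flat on the tray's floor in the row near the tray's -y end. Origin at its centre, 9.5 mm above the floor
- nut_b: The same hex nut, lying in the middle of the tray. Origin at its centre
- nut_c: The same hex nut, lying in the row near the tray's +y end. Origin at its centre
- bolt_a: Loose hex bolt standing on its head in the tray, near the middle of the tray's long +x wall: head 24 mm across flats and 10 mm high, shank 16 mm thick, 50 mm tall in all. To be left standing. Origin at the centre of its underside
- bolt_b: The same bolt standing near the middle of the tray's long -x wall. To be left standing
- spacer: Loose brass cylinder 26 mm across and 40 mm tall, standing in the tray's (+x, -y) corner, beside the gap. To be left standing. Origin at the centre of its underside
There are look-alikes about, which are no part of the job. What is shaped like the bolt_b but blue is not meant.

How it is judged:
By the outcome, as a careful person would: the job done as asked, in the order asked, and still so for the second after the job is handed in, with the robot touching nothing.
It also fails if it takes over 64 s, if anything falls off the work surface, if the arm or the gripper's body presses on something with over 40 N, if the wrist force passes 120 N, or if a joint passes its speed limit or range.

## Robot

A 6-joint arm with a two-finger parallel gripper is mounted at the origin on the work surface. World frame = base frame: x ahead of the robot, y to its left, z up, the work surface at z = 0. Lengths are in m, angles in rad, forces in N, time in s.
With the tool pointing down it reaches from about 0.425 to 0.95 m from the base axis. Payload 3.5 kg.
Tool frame: the origin (TCP) lies at the very end of the fingers, on their centre line; the grasp point (between the pads) lies 19 mm behind it; x points along the fingers, z is the direction in which the jaws open and shut, and the axes are right-handed (so a half turn about x gives the same grasp; the last joint's range is limited). The gripper opens to 85 mm and grips with 20 to 120 N. Pads are 22 mm wide; open, the fingers measure 114 mm over their backs; the gripper's body (76 mm by 85 mm) begins 54 mm behind the grasp point. The pads swing forward as they close: fully open they stand 13 mm farther back than shut.
Start: joints at [-1.414, 0.286, 1.577, -0, 1.279, -0.15], TCP at [0.204, -0.643, 0.231] pointing down, gripper open.
Joint ranges: [-2.77, 2.77], [-0.9, 2.22], [0.21, 2.48], [-1.53, 4.67], [0.24, 2.81], [-2.84, 2.84]. Speed limits (rad/s): [2.79, 2.79, 3.14, 3.14, 3.14, 3.14].

## Interface

Orientations are given as a unit quaternion [x, y, z, w].
In Python, from plant import ctrl, cams gives the robot as it stands.
- The arm moves only by the tool play_rows, never from a script. Its argument "rows" is a list of rows, each a list of 3 entries, a list of its own where there are three numbers: the opening in per cent of the stroke, from 0 (shut) to 100 (fully open), then the shift along the tool's x, y, z in units of 0.3 m (1.0 is 0.3 m), then the turn, a rotation vector about the tool's x, y, z in units of pi/2 rad (1.0 is pi/2 rad). A call has 1 to 10 rows; each row is the pose to reach, as a shift and turn from the pose commanded when the call began, along the tool's axes at that moment; what a row does not reach only later rows make up. A row lasts 1/12 s, in which the tool goes at most 41.7 mm and 7.16 degrees, less where a joint would pass 70% of its speed; a pose out of reach is approached as far as the arm can. A call with a number of a shift or a turn outside -1 to 1 is refused whole. A call with a gripper value outside its range is refused whole. The fingers move at their own pace and stop on an object; "force" is the grip in N (left out, the last holds). Time passes only in rows, so rows that repeat a pose let the fingers close. It gives the time, the measured TCP pose, the force and the opening at its end, in the units of the state.
- ctrl.get_state(): the state, without advancing time (a new reading comes with each control period).
- cams.read_camera(name): name is "side" or "top" or "wrist"; returns a dict with "color" (384x512x3 uint8, red, green, blue), "fx", "fy", "cx", "cy" (pixels), "view" (4x4, takes a point from world to camera coordinates). Camera axes: x right, y down, z forward; pixel columns grow to the right and rows downward; lengths in m; the calibration is good to about 2 mm. A picture is of the moment at which its call begins. There is no depth.
- ctrl.sign_off(): hands the job in, once; it reports no verdict.
The state is a dict: "time": time; "qpos": joint angles; "dq": joint speeds; "joint_efforts": joint torques, N m; "eef_pos": TCP position; "tcp_rot": TCP orientation; "contact_force": force on the tool from outside, world axes, zero at the start; "wrist_torque": the same for the moment, N m; "opening": opening from 0.0 (shut) to 1.0 (fully open).
Only numpy, scipy, OpenCV 4.12 (cv2) and the standard library are available. Lean on these libraries where they do the work, as an engineer would, in place of code of your own. Each camera call takes 0.05 s, during which the arm holds its last target. There are 200 camera calls.

## Working session

There is one attempt and no reset: what is moved stays moved. The work goes in short steps, Python scripts to look and compute and a tool call to move; the robot and the scene stay as the last step left them, time stands still between calls to the robot, and variables do not carry over. Pictures are saved under pics/ and viewed, about 8 in all and at most 12, crops included, and the job is handed in when it is done.

Besides the shell and the picture viewer there is one more tool, called after "Emit:" as name(argument=value, ...) on one line, values as JSON. play_rows: Moves the arm, as the interface text tells. Shifts and turns lie within -1 to 1; 1 stands for 0.3 m of shift or pi/2 rad of turn. Its arguments: {"type":"object","properties":{"rows":{"type":"array"},"force":{"type":"number"}},"required":["rows"]}

```bash
mkdir -p pics && ls && python3 - <<'E'
from plant import ctrl,cams
import cv2,numpy as np
s=ctrl.get_state();print({k:np.round(v,3) for k,v in s.items()})
ims=[]
for n in("top","side"):
    c=cams.read_camera(n);cv2.imwrite(f"pics/{n}0.png",cv2.resize(c["color"][:,:,::-1],None,fx=1.5,fy=1.5))
    print(n,c["fx"],c["cx"],c["cy"],np.round(c["view"],3).tolist())
E
```

```text
pics
{'time': np.float64(0.0), 'qpos': array([-1.414,  0.287,  1.578, -0.   ,  1.279, -0.15 ]), 'dq': array([ 0.001, -0.001, -0.001, -0.   , -0.   ,  0.001]), 'joint_efforts': array([-1.0000e-03, -4.0598e+01, -2.9263e+01, -0.0000e+00,  6.0000e-03,
        0.0000e+00]), 'eef_pos': array([ 0.204, -0.643,  0.23 ]), 'tcp_rot': array([ 0.418,  0.571, -0.417,  0.57 ]), 'contact_force': array([-0.598, -1.352,  0.422]), 'wrist_torque': array([-0.024, -0.054, -0.028]), 'opening': np.float64(1.001)}
top 406.15304863224594 260.86582494295044 189.80255259072914 [[-0.014, -1.0, 0.003, 0.013], [-0.99, 0.014, -0.143, 0.56], [0.143, -0.005, -0.99, 0.799], [0.0, 0.0, 0.0, 1.0]]
side 365.1815095688135 254.93923739984857 189.18393994231982 [[-0.961, -0.275, 0.012, 0.538], [-0.189, 0.632, -0.752, 0.15], [0.199, -0.725, -0.659, 0.659], [0.0, 0.0, 0.0, 1.0]]
```

View pics/top0.png

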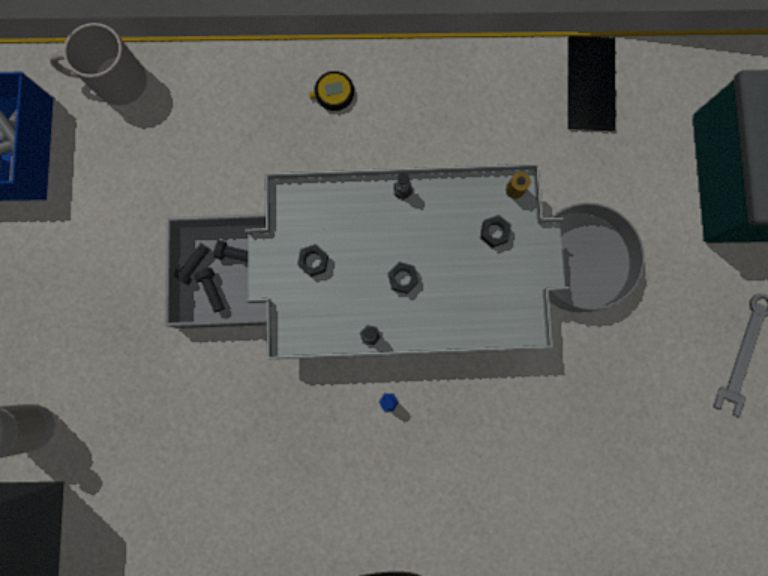

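View pics/side0.png

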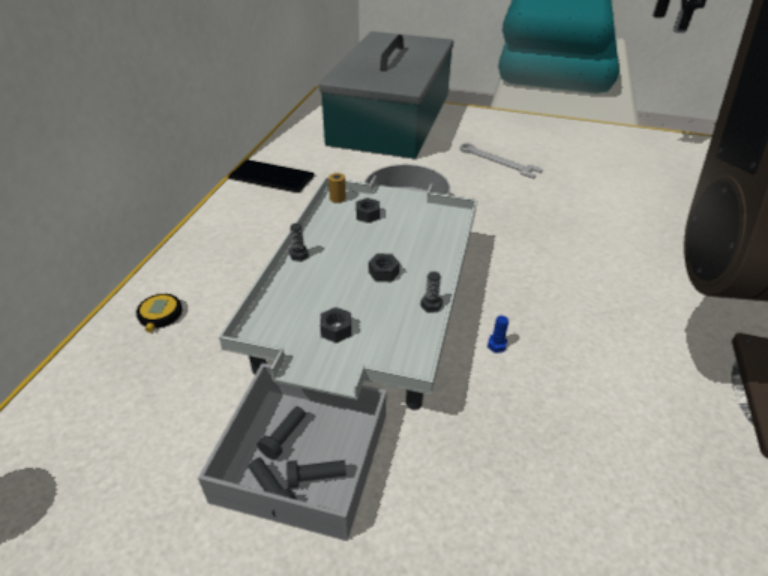

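The top view (x1.5) looks from above, with +x up and +y left. The pan is at the right (600,258), which is the -y end, and the box is at the left, +y.

**Nut candidates:** nut_c (313,261), nut_b (403,278), nut_a (496,231).

**Could be mistaken for them:** bolt heads at (403,187) and (371,335), the bolts lying in the box around (210,270), the blue bolt (388,402), and the spacer (518,185). The three dark hexagons with holes on the tray are the nuts.

```bash
cat > h.py <<'E'
from plant import ctrl,cams
import cv2,numpy as np
from scipy.spatial.transform import Rotation as R
def ray(c,u,v,z):
    V=np.array(c["view"]);Rt=V[:3,:3].T;o=-Rt@V[:3,3]
    d=Rt@np.array([(u-c["cx"])/c["fx"],(v-c["cy"])/c["fy"],1]);return (o+d*(z-o[2])/d[2])[:2]
def proj(c,p):
    q=np.array(c["view"])@np.append(p,1);return np.array([c["fx"]*q[0]/q[2]+c["cx"],c["fy"]*q[1]/q[2]+c["cy"]])
def dark(c,thr=75):
    g=c["color"].max(2);m=(g<thr).astype(np.uint8);return m
def blobs(c,m,z,lo=150):
    n,l,s,ce=cv2.connectedComponentsWithStats(m)
    for i in range(1,n):
        if lo<s[i,4]<3000: print("px",np.round(ce[i],1),"area",s[i,4],"wh",s[i,2:4],"xy",np.round(ray(c,*ce[i],z),4))
E
python3 - <<'E'
from h import *
c=cams.read_camera("top")
im=c["color"];cv2.imwrite("pics/crop.png",cv2.resize(im[105:245,155:390,::-1],None,fx=3.4,fy=3.4,interpolation=cv2.INTER_CUBIC))
m=dark(c,80);w=np.zeros_like(m);w[120:235,180:362]=1;blobs(c,m*w,.085,40)
for n,p,z in [("lipR1",(565,228),.07),("lipR2",(565,290),.07),("lipL1",(248,232),.07),("lipL2",(250,300),.07),("c+x+y",(268,176),.088),("c+x-y",(537,167),.088),("c-x+y",(270,357),.088),("c-x-y",(550,347),.088),("pan",(596,257),.05)]:
    print(n,np.round(ray(c,p[0]/1.5,p[1]/1.5,z),4))
hsv=cv2.cvtColor(im,cv2.COLOR_RGB2HSV);mm=cv2.inRange(hsv,(8,120,60),(25,255,255))//255*w;blobs(c,mm,.09,20)
s=ctrl.get_state();print(R.from_quat(s["tcp_rot"]).as_matrix().round(3))
E
```

```text
px [191.6 131.2] area 250 wh [61 39] xy [0.674  0.1419]
px [271.4 128.9] area 221 wh [21 20] xy [ 0.6767 -0.0175]
px [349.7 132.2] area 269 wh [25 31] xy [ 0.6676 -0.1738]
px [331.2 155.6] area 382 wh [23 25] xy [ 0.6203 -0.1349]
px [210.3 175.1] area 385 wh [24 25] xy [0.5844 0.1043]
px [269.9 186.7] area 374 wh [23 25] xy [ 0.5599 -0.0124]
px [181.9 218.5] area 159 wh [ 5 35] xy [0.5    0.1589]
px [249.3 225.8] area 215 wh [22 18] xy [0.4841 0.0287]
px [339.1 233.6] area 67 wh [50  2] xy [ 0.4665 -0.144 ]
lipR1 [ 0.63   -0.2299]
lipR2 [ 0.5458 -0.2252]
lipL1 [0.6303 0.1968]
lipL2 [0.5383 0.1924]
c+x+y [0.7021 0.1675]
c+x-y [ 0.7097 -0.1917]
c-x+y [0.4625 0.1614]
c-x-y [ 0.4701 -0.1967]
pan [ 0.5935 -0.2762]
px [346.3 123.1] area 59 wh [13  8] xy [ 0.685  -0.1666]
[[-0.     0.953  0.302]
 [ 0.002  0.302 -0.953]
 [-1.     0.    -0.002]]
```

View pics/crop.png

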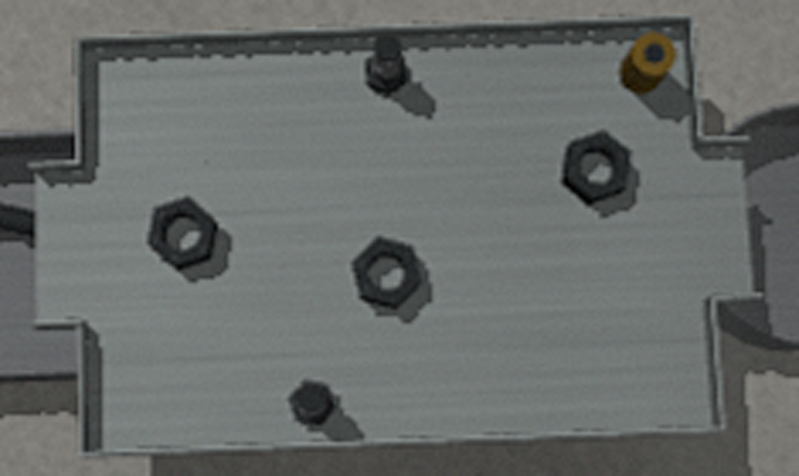

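The crop confirms three dark hex rings with holes: nut_a (597,168), nut_b (387,273) and nut_c (184,232). The bolts stand at (387,65) and (313,403), and the spacer is at (650,60).

The tray centre is about (0.586,-0.016) with yaw about 0.021 rad. The lip-to-lip distance measures 0.422 m against 0.420 m given. In tray coordinates, a is at (.034,-.118), b at (-.023,.006) and c at (.005,.123).

The pan is at -y, so I'll push a, then b, then c towards -y with the fingers 30% open, so that each nut nests between them. First I move over the tray.

Emit:
play_rows(rows=[[30,[0,0.94,-0.66],[-0.41,0,0]],[30,[0,0.94,-0.66],[-0.41,0,0]],[30,[0,0.94,-0.66],[-0.41,0,0]],[30,[0,0.94,-0.66],[-0.41,0,0]],[30,[0,0.94,-0.66],[-0.41,0,0]],[30,[0,0.94,-0.66],[-0.41,0,0]],[30,[0,0.94,-0.66],[-0.41,0,0]],[30,[0,0.94,-0.66],[-0.41,0,0]],[30,[0,0.94,-0.66],[-0.41,0,0]],[30,[0,0.94,-0.66],[-0.41,0,0]]], force=40)

```text
time: 0.98
eef_pos: [0.4144, -0.3669, 0.2311]
tcp_rot: [0.214, 0.674, -0.214, 0.674]
contact_force: [0.7, -0.6, 0.0]
opening: 0.301
```

```bash
cat >> h.py <<'E'
C=np.array([.586,-.016]);YAW=.021
def goto(tx,ty,z):
    s=ctrl.get_state();M=R.from_quat(s["tcp_rot"]).as_matrix();c_,s_=np.cos(YAW),np.sin(YAW)
    T=np.column_stack([[0,0,-1],[-s_,c_,0],[c_,s_,0]])
    A=np.array([[c_,-s_],[s_,c_]]);p=np.append(C+A@[tx,ty],z)
    rel=A.T@(s["eef_pos"][:2]-C)
    print("t",round(float(s["time"]),2),"tray xy",rel.round(4),"z",s["eef_pos"][2].round(4),"F",s["contact_force"].round(1),"open",round(float(s["opening"]),2))
    print("shift",(M.T@(p-s["eef_pos"])/.3).round(3),"turn",(R.from_matrix(M.T@T).as_rotvec()/(np.pi/2)).round(3),"q",s["qpos"].round(2))
E
python3 -c "
from h import *
goto(.036,-.077,.14)"
```

```text
t 0.98 tray xy [-0.1789 -0.3472] z 0.2311 F [ 0.7 -0.6  0. ] open 0.3
shift [0.304 1.15  0.041] turn [-0.405 -0.    -0.   ] q [-0.91  0.02  1.88  0.    1.25 -0.29]
```

Emit:
play_rows(rows=[[30,[0,0.98,0.04],[-0.405,0,0]],[30,[0,0.98,0.04],[-0.405,0,0]],[30,[0,0.98,0.04],[-0.405,0,0]],[30,[0,0.98,0.04],[-0.405,0,0]],[30,[0,0.98,0.04],[-0.405,0,0]],[30,[0,0.98,0.04],[-0.405,0,0]],[30,[0,0.98,0.04],[-0.405,0,0]],[30,[0,0.98,0.04],[-0.405,0,0]],[30,[0,0.98,0.04],[-0.405,0,0]],[30,[0,0.98,0.04],[-0.405,0,0]]])

```text
time: 1.82
eef_pos: [0.5932, -0.1384, 0.2308]
tcp_rot: [-0.006, 0.707, 0.005, 0.707]
contact_force: [0.9, -0.1, 0.5]
opening: 0.303
```

```bash
python3 -c "
from h import *
goto(.034,-.077,.14)"
```

```text
t 1.82 tray xy [ 0.0046 -0.1225] z 0.2308 F [ 0.9 -0.1  0.5] open 0.3
shift [0.303 0.152 0.097] turn [-0.003 -0.001  0.   ] q [-0.4   0.14  1.74 -0.    1.25 -0.41]
```

Emit:
play_rows(rows=[[30,[0.0,0.152,0.097],[0,0,0]],[30,[0.0,0.152,0.097],[0,0,0]],[30,[0.15,0.152,0.097],[0,0,0]],[30,[0.3,0.152,0.097],[0,0,0]],[30,[0.35,0.152,0.097],[0,0,0]],[30,[0.35,0.152,0.097],[0,0,0]]])

```text
time: 2.32
eef_pos: [0.6168, -0.0917, 0.119]
tcp_rot: [-0.004, 0.712, 0.006, 0.703]
contact_force: [-0.6, 0.3, -1.0]
opening: 0.302
```

```bash
python3 -c "
from h import *
goto(.034,-.077,.075)
w=cams.read_camera('wrist');s=cams.read_camera('side')
cv2.imwrite('pics/w1.png',cv2.hconcat([cv2.resize(w['color'],(400,300)),cv2.resize(s['color'][80:280,120:387],(400,300))])[:,:,::-1])
"
```

```text
t 2.32 tray xy [ 0.0292 -0.0763] z 0.119 F [-0.6  0.3 -1. ] open 0.3
shift [ 0.146 -0.003  0.018] turn [-0.004 -0.008 -0.002] q [-0.31  0.29  1.78 -0.    1.08 -0.32]
```

View pics/w1.png

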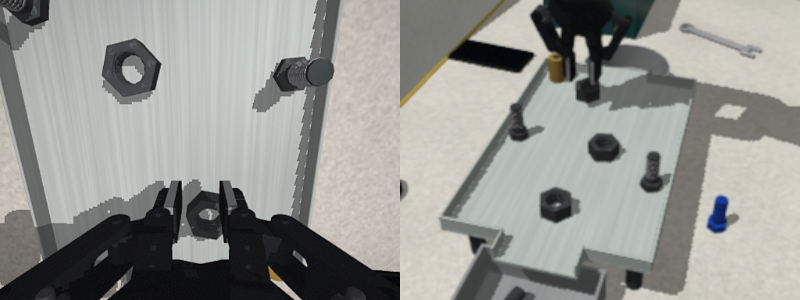

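The wrist picture shows nut_a at (205,213) between and beyond the open fingers, and nut_b at (131,70). The side view shows the gripper above nut_a with the spacer clear of it. I'll check these rays against the earlier positions.

```bash
python3 -c "
from h import *
w=cams.read_camera('wrist')
c_,s_=np.cos(YAW),np.sin(YAW);A=np.array([[c_,-s_],[s_,c_]])
for n,p in (('a',(205,213)),('b',(131,70))):
    print(n,(A.T@(ray(w,p[0]*1.28,p[1]*1.28,.089)-C)).round(4))
print('tcp px',proj(w,ctrl.get_state()['eef_pos'])/1.28)
goto(.034,-.077,.076)"
```

```text
a [ 0.0375 -0.1159]
b [-0.0178  0.0059]
tcp px [202.44208235 195.52263508]
t 2.47 tray xy [ 0.035  -0.0776] z 0.1281 F [-0.1  0.4  0.6] open 0.3
shift [ 0.174  0.002 -0.004] turn [-0.004  0.001  0.001] q [-0.31  0.29  1.77 -0.    1.08 -0.32]
```

The wrist and top views agree within 4 mm. Descending behind nut_a.

Emit:
play_rows(rows=[[30,[0.0,0.012,0.0],[0,0,0]],[30,[0.06,0.012,0.0],[0,0,0]],[30,[0.11,0.012,0.0],[0,0,0]],[30,[0.15,0.012,0.0],[0,0,0]],[30,[0.174,0.012,0.0],[0,0,0]],[30,[0.174,0.012,0.0],[0,0,0]],[30,[0.174,0.012,0.0],[0,0,0]]])

```text
time: 3.05
eef_pos: [0.6222, -0.0877, 0.0747]
tcp_rot: [-0.006, 0.707, 0.006, 0.707]
contact_force: [-0.1, 0.3, 0.5]
opening: 0.299
```

```bash
python3 -c "
from h import *
goto(.013,-.15,.076)
w=cams.read_camera('wrist');s=cams.read_camera('side')
cv2.imwrite('pics/w2.png',cv2.hconcat([cv2.resize(w['color'],(400,300)),cv2.resize(s['color'][100:200,190:323],(400,300))])[:,:,::-1])
goto(.013,-.15,.076)
"
```

```text
t 3.05 tray xy [ 0.0347 -0.0724] z 0.0747 F [-0.1  0.3  0.5] open 0.3
shift [-0.004 -0.259 -0.071] turn [-0.003  0.     0.   ] q [-0.3   0.35  1.8   0.    0.99 -0.32]
t 3.15 tray xy [ 0.0352 -0.0726] z 0.0754 F [-1.  -0.3  0.3] open 0.3
shift [-0.002 -0.258 -0.073] turn [-0.003  0.001  0.   ] q [-0.3   0.35  1.8  -0.    0.99 -0.32]
```

View pics/w2.png

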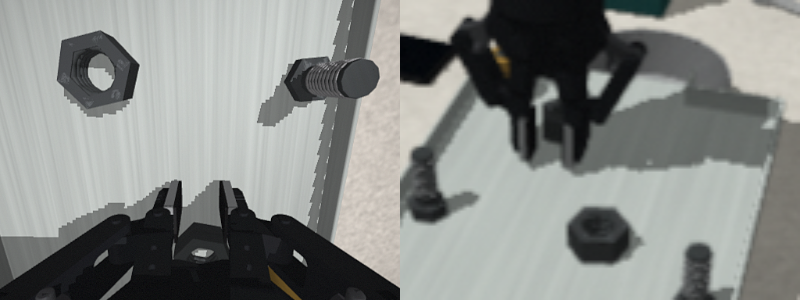

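The fingers sit on the floor behind nut_a: in the wrist view the nut shows at (203,245) between them, and in the side view at (553,120). I sweep it first inward and then along the tray.

Emit:
play_rows(rows=[[30,[0,-0.035,0],[0,0,0]],[30,[0,-0.065,-0.003],[0,0,0]],[30,[0,-0.09,-0.013],[0,0,0]],[30,[0,-0.115,-0.023],[0,0,0]],[30,[0,-0.14,-0.033],[0,0,0]],[30,[0,-0.165,-0.043],[0,0,0]],[30,[0,-0.19,-0.053],[0,0,0]],[30,[0,-0.215,-0.063],[0,0,0]],[30,[0,-0.24,-0.073],[0,0,0]],[30,[0,-0.24,-0.075],[0,0,0]]])

```text
time: 3.98
eef_pos: [0.5999, -0.1616, 0.0741]
tcp_rot: [-0.006, 0.707, 0.005, 0.707]
contact_force: [0.7, -1.0, -0.6]
opening: 0.303
```

```bash
python3 -c "
from h import *
goto(.003,-.215,.076)
w=cams.read_camera('top');s=cams.read_camera('side')
cv2.imwrite('pics/w3.png',cv2.hconcat([cv2.resize(w['color'][90:240,250:450],(400,300)),cv2.resize(s['color'][80:180,190:323],(400,300))])[:,:,::-1])
"
```

```text
t 3.98 tray xy [ 0.0108 -0.1459] z 0.0741 F [ 0.7 -1.  -0.6] open 0.3
shift [-0.006 -0.23  -0.025] turn [-0.004 -0.     0.001] q [-0.43  0.34  1.82 -0.    0.98 -0.44]
```

View pics/w3.png

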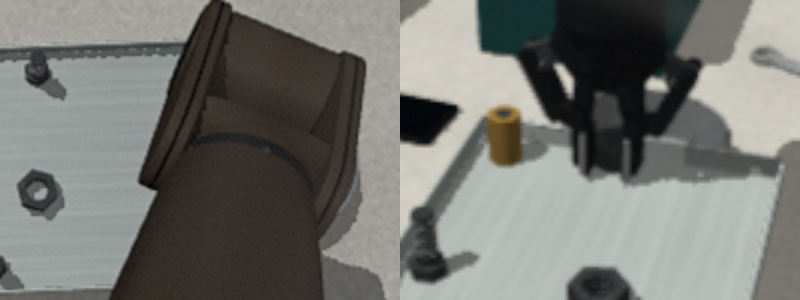

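The spacer stands at (505,135), and nut_a is visible between the fingers around (605,150). I go on over the lip, then lift.

Emit:
play_rows(rows=[[30,[0,-0.03,-0.005],[0,0,0]],[30,[0,-0.06,-0.01],[0,0,0]],[30,[0,-0.09,-0.014],[0,0,0]],[30,[0,-0.12,-0.018],[0,0,0]],[30,[0,-0.15,-0.022],[0,0,0]],[30,[0,-0.18,-0.024],[0,0,0]],[30,[0,-0.21,-0.025],[0,0,0]],[30,[0,-0.23,-0.025],[0,0,0]],[30,[0,-0.23,-0.025],[0,0,0]],[30,[0,-0.23,-0.025],[0,0,0]]])

```text
time: 4.92
eef_pos: [0.594, -0.2295, 0.0741]
tcp_rot: [-0.005, 0.707, 0.005, 0.707]
contact_force: [-0.1, -0.2, 0.6]
opening: 0.303
```

Emit:
play_rows(rows=[[30,[-0.1,0,0],[0,0,0]],[30,[-0.2,0,0],[0,0,0]],[30,[-0.3,0,0],[0,0,0]],[30,[-0.35,0.1,-0.02],[0,0,0]],[30,[-0.35,0.25,-0.05],[0,0,0]],[30,[-0.35,0.4,-0.08],[0,0,0]],[30,[-0.35,0.55,-0.08],[0,0,0]],[30,[-0.35,0.7,-0.08],[0,0,0]],[30,[-0.35,0.88,-0.08],[0,0,0]],[30,[-0.35,0.88,-0.08],[0,0,0]]])

```text
time: 5.75
eef_pos: [0.5648, 0.0384, 0.1793]
tcp_rot: [-0.006, 0.707, 0.007, 0.707]
contact_force: [0.3, 0.1, -0.5]
opening: 0.3
```

```bash
python3 -c "
from h import *
goto(-.02,.05,.076)
w=cams.read_camera('wrist');s=cams.read_camera('top')
cv2.imwrite('pics/w4.png',cv2.hconcat([cv2.resize(w['color'],(400,300)),cv2.resize(s['color'][90:240,245:445],(400,300))])[:,:,::-1])
goto(-.02,.05,.076)
"
```

```text
t 5.75 tray xy [-0.02    0.0548] z 0.1793 F [ 0.3  0.1 -0.5] open 0.3
shift [ 0.344 -0.017  0.   ] turn [-0.002  0.    -0.001] q [-0.11  0.1   1.89  0.    1.15 -0.13]
t 5.85 tray xy [-0.0199  0.0554] z 0.1791 F [ 0.4 -0.7 -0.4] open 0.3
shift [ 0.344 -0.019 -0.   ] turn [ 0.001 -0.    -0.001] q [-0.11  0.1   1.89  0.    1.15 -0.13]
```

View pics/w4.png

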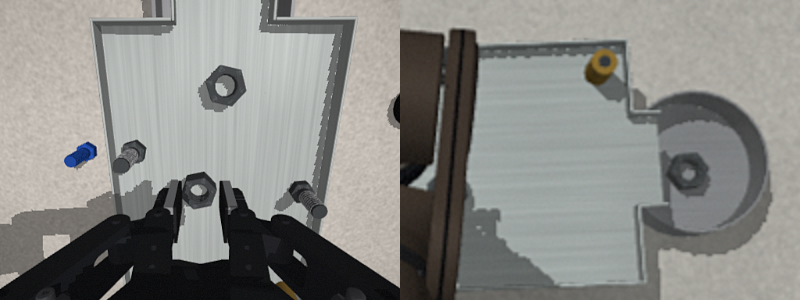

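nut_a lies in the pan at (688,173) of the right half. The spacer stands at (600,67). nut_b is at (199,189) of the wrist view, centred between the fingers, and both bolts stand. Now I descend behind b.

Emit:
play_rows(rows=[[30,[0.08,0,0],[0,0,0]],[30,[0.16,0,0],[0,0,0]],[30,[0.23,0,0],[0,0,0]],[30,[0.28,0,0],[0,0,0]],[30,[0.32,0,0],[0,0,0]],[30,[0.344,0,0],[0,0,0]],[30,[0.344,0,0],[0,0,0]],[30,[0.344,0,0],[0,0,0]]])

```text
time: 6.52
eef_pos: [0.5661, 0.0343, 0.0762]
tcp_rot: [-0.006, 0.707, 0.006, 0.707]
contact_force: [0.5, -0.7, 0.5]
opening: 0.302
```

Emit:
play_rows(rows=[[30,[0,-0.04,0],[0,0,0]],[30,[0,-0.08,0],[0,0,0]],[30,[0,-0.12,0.003],[0,0,0]],[30,[0,-0.16,0.01],[0,0,0]],[30,[0,-0.2,0.017],[0,0,0]],[30,[0,-0.24,0.024],[0,0,0]],[30,[0,-0.28,0.031],[0,0,0]],[30,[0,-0.32,0.038],[0,0,0]],[30,[0,-0.36,0.045],[0,0,0]],[30,[0,-0.4,0.052],[0,0,0]]])

```text
time: 7.35
eef_pos: [0.5836, -0.0864, 0.0759]
tcp_rot: [-0.006, 0.707, 0.006, 0.707]
contact_force: [-0.2, 2.1, 1.5]
opening: 0.298
```

```bash
python3 -c "
from h import *
goto(.0,-.215,.076)
w=cams.read_camera('wrist');s=cams.read_camera('side')
cv2.imwrite('pics/w5.png',cv2.hconcat([cv2.resize(w['color'],(400,300)),cv2.resize(s['color'][80:230,170:370],(400,300))])[:,:,::-1])
goto(.0,-.215,.076)
"
```

```text
t 7.35 tray xy [-0.0039 -0.0703] z 0.0759 F [-0.2  2.1  1.5] open 0.3
shift [-0.    -0.482  0.015] turn [-0.003 -0.    -0.   ] q [-0.32  0.28  1.9   0.    0.97 -0.34]
t 7.45 tray xy [-0.0037 -0.0715] z 0.0759 F [-0.2  1.2  0.3] open 0.3
shift [ 0.    -0.478  0.015] turn [-0.004  0.     0.001] q [-0.32  0.28  1.9  -0.    0.97 -0.33]
```

View pics/w5.png

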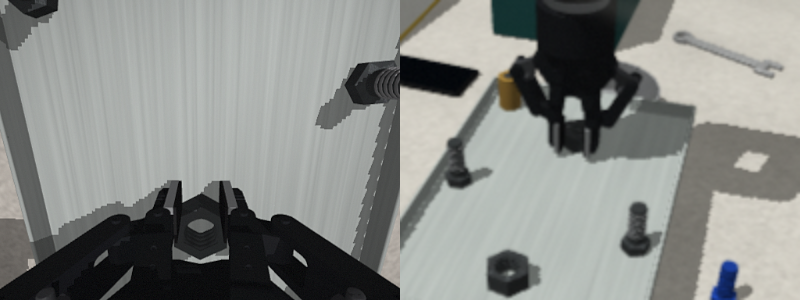

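nut_b is nested between the fingers, at wrist (203,230) and side (575,135). The bolts and spacer stand. I push it over the lip and go back for nut_c.

Emit:
play_rows(rows=[[30,[0,-0.04,0.003],[0,0,0]],[30,[0,-0.08,0.006],[0,0,0]],[30,[0,-0.12,0.01],[0,0,0]],[30,[0,-0.16,0.012],[0,0,0]],[30,[0,-0.2,0.015],[0,0,0]],[30,[0,-0.24,0.015],[0,0,0]],[30,[0,-0.28,0.015],[0,0,0]],[30,[0,-0.31,0.015],[0,0,0]],[30,[0,-0.34,0.015],[0,0,0]],[30,[0,-0.37,0.015],[0,0,0]]])

```text
time: 8.28
eef_pos: [0.5896, -0.1969, 0.076]
tcp_rot: [-0.006, 0.707, 0.006, 0.707]
contact_force: [-0.1, 1.9, 0.7]
opening: 0.302
```

Emit:
play_rows(rows=[[30,[0,-0.03,0],[0,0,0]],[30,[0,-0.06,0],[0,0,0]],[30,[0,-0.09,0],[0,0,0]],[30,[0,-0.11,0],[0,0,0]],[30,[0,-0.11,0],[0,0,0]],[30,[-0.1,-0.11,0],[0,0,0]],[30,[-0.2,-0.11,0],[0,0,0]],[30,[-0.3,-0.11,0],[0,0,0]],[30,[-0.35,0,0],[0,0,0]],[30,[-0.35,0.14,0],[0,0,0]]])

```text
time: 9.12
eef_pos: [0.5918, -0.1571, 0.1869]
tcp_rot: [-0.006, 0.704, 0.003, 0.71]
contact_force: [1.6, -0.3, 1.1]
opening: 0.305
```

Emit:
play_rows(rows=[[30,[0,0.14,0],[0,0,0]],[30,[0,0.28,0],[0,0,0]],[30,[0,0.42,0],[0,0,0]],[30,[0,0.56,0],[0,0,0]],[30,[0,0.7,0],[0,0,0]],[30,[0,0.84,0],[0,0,0]],[30,[0,0.95,0],[0,0,0]],[30,[0,0.95,0],[0,0,0]],[30,[0,0.95,0],[0,0,0]]])

```text
time: 9.87
eef_pos: [0.5838, 0.1325, 0.1808]
tcp_rot: [-0.007, 0.707, 0.007, 0.707]
contact_force: [-0.3, -0.9, 0.4]
opening: 0.298
```

```bash
python3 -c "
from h import *
goto(.005,.172,.076)
w=cams.read_camera('wrist');s=cams.read_camera('top')
cv2.imwrite('pics/w6.png',cv2.hconcat([cv2.resize(w['color'],(400,300)),cv2.resize(s['color'][90:240,245:445],(400,300))])[:,:,::-1])
goto(.005,.172,.076)
"
```

```text
t 9.87 tray xy [0.0009 0.1485] z 0.1808 F [-0.3 -0.9  0.4] open 0.3
shift [0.349 0.078 0.014] turn [-0. -0.  0.] q [ 0.05  0.17  1.81 -0.    1.16  0.03]
t 9.97 tray xy [0.0013 0.1462] z 0.1808 F [ 0.2 -0.9  0. ] open 0.3
shift [0.349 0.086 0.012] turn [-0.003 -0.     0.   ] q [ 0.05  0.17  1.81 -0.    1.16  0.03]
```

View pics/w6.png

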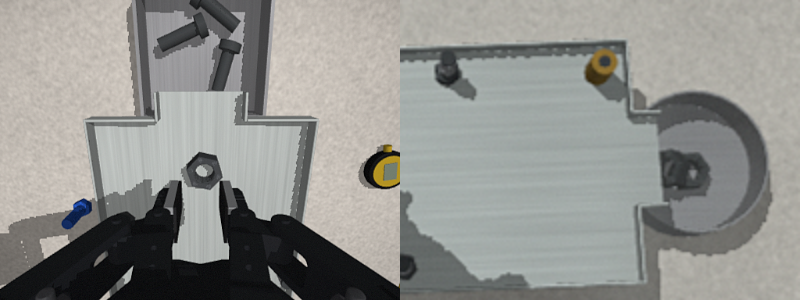

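nut_b is in the pan too, at (672,165) next to and partly over nut_a (690,173). nut_c is at wrist (203,170) in line with the fingers. I descend behind c, then push it somewhat faster at the end so it clears the other two.

Emit:
play_rows(rows=[[30,[0,0.083,0.013],[0,0,0]],[30,[0.08,0.083,0.013],[0,0,0]],[30,[0.16,0.083,0.013],[0,0,0]],[30,[0.24,0.083,0.013],[0,0,0]],[30,[0.3,0.083,0.013],[0,0,0]],[30,[0.33,0.083,0.013],[0,0,0]],[30,[0.349,0.083,0.013],[0,0,0]],[30,[0.349,0.083,0.013],[0,0,0]],[30,[0.349,0.083,0.013],[0,0,0]]])

```text
time: 10.72
eef_pos: [0.5887, 0.1549, 0.0771]
tcp_rot: [-0.005, 0.707, 0.005, 0.708]
contact_force: [0.0, -0.2, 0.1]
opening: 0.296
```

Emit:
play_rows(rows=[[30,[0,-0.04,0],[0,0,0]],[30,[0,-0.08,0],[0,0,0]],[30,[0,-0.12,0],[0,0,0]],[30,[0,-0.17,0],[0,0,0]],[30,[0,-0.22,0],[0,0,0]],[30,[0,-0.27,0],[0,0,0]],[30,[0,-0.32,0],[0,0,0]],[30,[0,-0.37,0],[0,0,0]],[30,[0,-0.42,0],[0,0,0]],[30,[0,-0.46,0],[0,0,0]]])

```text
time: 11.55
eef_pos: [0.5907, 0.0156, 0.0775]
tcp_rot: [-0.005, 0.706, 0.005, 0.708]
contact_force: [0.4, 1.7, 1.9]
opening: 0.304
```

Emit:
play_rows(rows=[[30,[0,-0.05,0],[0,0,0]],[30,[0,-0.1,0],[0,0,0]],[30,[0,-0.15,0],[0,0,0]],[30,[0,-0.2,0],[0,0,0]],[30,[0,-0.25,0],[0,0,0]],[30,[0,-0.3,0],[0,0,0]],[30,[0,-0.35,0],[0,0,0]],[30,[0,-0.38,0],[0,0,0]],[30,[0,-0.4,0],[0,0,0]]])

```text
time: 12.3
eef_pos: [0.5922, -0.1039, 0.0765]
tcp_rot: [-0.005, 0.707, 0.005, 0.707]
contact_force: [-0.0, 3.3, 4.1]
opening: 0.297
```

```bash
python3 -c "
from h import *
goto(.0,-.215,.076)
w=cams.read_camera('wrist');s=cams.read_camera('side')
cv2.imwrite('pics/w7.png',cv2.hconcat([cv2.resize(w['color'],(400,300)),cv2.resize(s['color'][80:230,170:370],(400,300))])[:,:,::-1])
goto(.0,-.215,.076)
"
```

```text
t 12.3 tray xy [ 0.0044 -0.088 ] z 0.0765 F [-0.   3.3  4.1] open 0.3
shift [ 0.002 -0.423 -0.012] turn [-0.004  0.    -0.   ] q [-0.34  0.3   1.87  0.    0.98 -0.36]
t 12.4 tray xy [ 0.0043 -0.0881] z 0.0761 F [ 0.3 -0.1 -1.2] open 0.3
shift [ 0.001 -0.423 -0.012] turn [-0.004  0.     0.001] q [-0.34  0.3   1.87 -0.    0.97 -0.36]
```

View pics/w7.png

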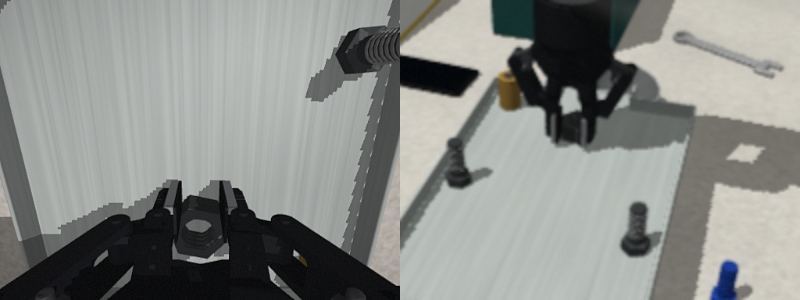

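nut_c is nested in the fingers (wrist (203,228)), and the bolts and spacer stand. Now the final, faster push, then I lift and retreat.

Emit:
play_rows(rows=[[30,[0,-0.04,-0.004],[0,0,0]],[30,[0,-0.09,-0.008],[0,0,0]],[30,[0,-0.15,-0.012],[0,0,0]],[30,[0,-0.22,-0.012],[0,0,0]],[30,[0,-0.3,-0.012],[0,0,0]],[30,[0,-0.37,-0.012],[0,0,0]],[30,[0,-0.42,-0.012],[0,0,0]],[30,[0,-0.43,-0.012],[0,0,0]],[30,[0,-0.43,-0.012],[0,0,0]],[30,[0,-0.43,-0.012],[0,0,0]]])

```text
time: 13.23
eef_pos: [0.59, -0.2312, 0.0756]
tcp_rot: [-0.005, 0.707, 0.006, 0.707]
contact_force: [-0.3, -0.1, -0.4]
opening: 0.297
```

Emit:
play_rows(rows=[[30,[-0.1,0,0],[0,0,0]],[30,[-0.2,0,0],[0,0,0]],[30,[-0.3,0,0],[0,0,0]],[30,[-0.4,0.1,0],[0,0,0]],[30,[-0.4,0.24,0],[0,0,0]],[30,[-0.4,0.38,0],[0,0,0]],[30,[-0.4,0.52,0],[0,0,0]],[30,[-0.4,0.66,0],[0,0,0]],[30,[-0.4,0.8,0],[0,0,0]],[30,[-0.4,0.9,0],[0,0,0]]])

```text
time: 14.07
eef_pos: [0.5848, 0.0427, 0.196]
tcp_rot: [-0.007, 0.707, 0.007, 0.707]
contact_force: [-0.7, -0.0, 0.3]
opening: 0.299
```

Emit:
play_rows(rows=[[30,[0,0.15,0],[0,0,0]],[30,[0,0.3,0],[0,0,0]],[30,[0,0.4,0],[0,0,0]],[30,[0,0.4,0],[0,0,0]],[30,[0,0.4,0],[0,0,0]]])

```text
time: 14.48
eef_pos: [0.5829, 0.1614, 0.1959]
tcp_rot: [-0.008, 0.707, 0.008, 0.707]
contact_force: [-0.2, -0.8, 0.5]
opening: 0.3
```

```bash
python3 -c "
from h import *
w=cams.read_camera('side');s=cams.read_camera('top')
cv2.imwrite('pics/w8.png',cv2.hconcat([cv2.resize(w['color'][80:230,150:350],(400,300)),cv2.resize(s['color'][90:240,245:445],(400,300))])[:,:,::-1])
goto(.0,.15,.2)
"
```

```text
t 14.58 tray xy [0.0013 0.1747] z 0.1959 F [-0.4  0.5 -0.5] open 0.3
shift [-0.013 -0.082 -0.004] turn [-0.002 -0.     0.   ] q [ 0.1   0.16  1.79 -0.    1.19  0.08]
```

View pics/w8.png

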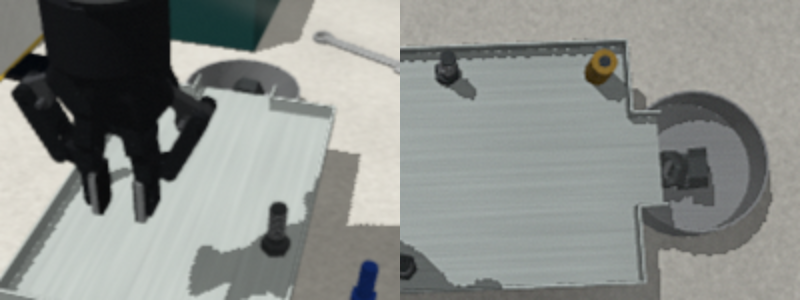

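The tray is empty of nuts, and the bolts and spacer stand. The pile in the pan is at (685,170). I take one last close crop to confirm that all three are in the pan and at rest.

```bash
python3 -c "
from h import *
w=cams.read_camera('side');s=cams.read_camera('top');u=s['color'];
a=np.clip(cv2.resize(u[130:210,360:440],(400,400),interpolation=cv2.INTER_CUBIC)*1.6,0,255).astype(np.uint8)
b=np.clip(cv2.resize(w['color'][95:145,225:305],(400,250),interpolation=cv2.INTER_CUBIC)*1.6,0,255).astype(np.uint8)
c=cv2.resize(u[100:245,170:400],(400,150),interpolation=cv2.INTER_AREA)
cv2.imwrite('pics/w9.png',cv2.hconcat([a,cv2.vconcat([b,c])])[:,:,::-1])
"
```

```text
(no output)
```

View pics/w9.png

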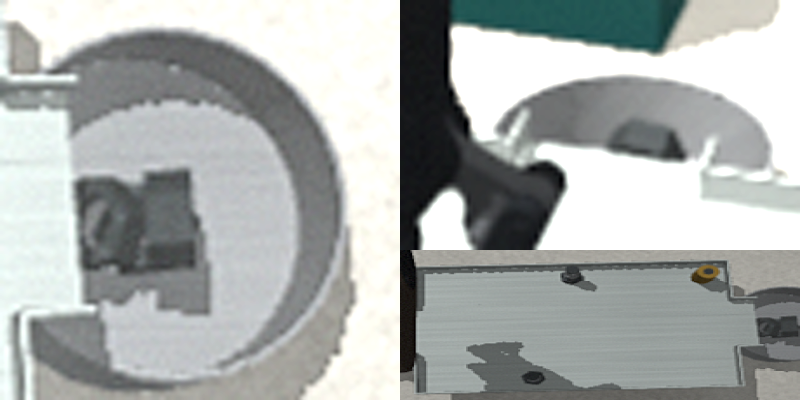

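Twelve pictures are used. Two nuts clearly show in the pan: one on edge at (170,218) and one leaning at (110,222). The third is probably hidden beneath them or under the lip. I'll check it numerically with the wrist camera from the -y side, looking under the lip from well above.

Emit:
play_rows(rows=[[30,[-0.14,0,0],[0,0,0]],[30,[-0.28,-0.04,0],[0,0,0]],[30,[-0.36,-0.1,0],[0,0,0]],[30,[-0.36,-0.24,0],[0,0,0]],[30,[-0.36,-0.38,0],[0,0,0]],[30,[-0.36,-0.52,0],[0,0,0]],[30,[-0.36,-0.66,0],[0,0,0]],[30,[-0.36,-0.8,0],[0,0,0]],[30,[-0.36,-0.94,0],[0,0,0]],[30,[-0.36,-0.94,0],[0,0,0]]])

```text
time: 15.52
eef_pos: [0.5878, -0.1317, 0.304]
tcp_rot: [-0.004, 0.707, 0.001, 0.707]
contact_force: [0.3, 0.4, 0.3]
opening: 0.298
```

Emit:
play_rows(rows=[[30,[0,-0.14,0],[0,0,0]],[30,[0,-0.28,0],[0,0,0]],[30,[0,-0.42,0],[0,0,0]],[30,[0,-0.56,0],[0,0,0]],[30,[0,-0.7,0],[0,0,0]],[30,[0,-0.84,0],[0,0,0]],[30,[0,-0.95,0],[0,0,0]],[30,[0,-0.95,0],[0,0,0]],[30,[0,-0.95,0],[0,0,0]]])

```text
time: 16.27
eef_pos: [0.5918, -0.4113, 0.303]
tcp_rot: [-0.003, 0.708, 0.004, 0.707]
contact_force: [-0.8, 0.6, -0.4]
opening: 0.302
```

```bash
python3 -c "
from h import *
goto(0,-.4,.3)
w=cams.read_camera('wrist');V=np.array(w['view']);print('cam',(-V[:3,:3].T@V[:3,3]).round(3),'fwd',V[2,:3].round(2))
A=np.array([[1,-.021],[.021,1]]);P=lambda tx,ty,z:proj(w,np.append(C+A@[tx,ty],z))
for n,p in (('lip',(0,-.21,.07)),('lipl',(-.045,-.21,.07)),('lipr',(.045,-.21,.07)),('panc',(0,-.255,.004)),('panback',(0,-.183,.004)),('panfront',(0,-.327,.004))): print(n,P(*p).round())
u0,v0=P(-.05,-.19,.06).astype(int);u1,v1=P(.05,-.31,.004).astype(int)
g=cv2.cvtColor(w['color'],cv2.COLOR_RGB2GRAY)
x0,x1=sorted((u0,u1));y0,y1=sorted((v0,v1));r=g[y0:y1,x0:x1];print(x0,x1,y0,y1,r.shape)
r=cv2.resize(r,(90,int(90*r.shape[0]/r.shape[1]*.5)),interpolation=cv2.INTER_AREA)
for l in r: print(''.join(' .:-=+*#%@'[::-1][min(9,int(v)*10//200)] for v in l))
"
```

```text
t 16.27 tray xy [-0.0025 -0.3953] z 0.303 F [-0.8  0.6 -0.4] open 0.3
shift [ 0.01  -0.016  0.009] turn [-0.006 -0.001 -0.001] q [-0.75  0.35  1.37  0.    1.43 -0.76]
cam [ 0.591 -0.336  0.446] fwd [ 0.   -0.29 -0.96]
lip [257.   2.]
lipl [217.   2.]
lipr [297.   1.]
panc [257.  55.]
panback [257.  -5.]
panfront [258. 109.]
213 292 -14 96 (0, 79)Traceback (most recent call last):
  File "<string>", line 10, in <module>
    r=cv2.resize(r,(90,int(90*r.shape[0]/r.shape[1]*.5)),interpolation=cv2.INTER_AREA)
cv2.error: OpenCV(4.12.0) /io/opencv/modules/imgproc/src/resize.cpp:4208: error: (-215:Assertion failed) !ssize.empty() in function 'resize'
```

```bash
python3 -c "
from h import *
a=cams.read_camera('top');
w=cams.read_camera('wrist');g=cv2.cvtColor(w['color'],cv2.COLOR_RGB2GRAY)
r=g[0:60,205:310];print(r.min(),r.max())
r=cv2.resize(r,(105,42),interpolation=cv2.INTER_AREA)
for l in r: print(''.join('@%#*+=-:. '[min(9,int(v)*10//200)] for v in l))
"
```

```text
23 224
----------==*+                                                                         =======++=*+-..---
---------===++::--:--:-:--::=------------------------===============================+==++++++++++**+-. :-
--------==++****************+++++++++++++++++++++=======+==++====+==+++=====++==+=++*****************=. .
-------=+++***************++=========================================================++***************=. 
------==+****************+=============================================================++**************=:
------==*#************++=================================================================+**************=
-----==+****#********+====================================================================+**************
----==+***#*********+======================================================================++************
---===*#***********+=========================================================+==============++***********
---==+#***********============================================================================+**********
--==+************================
[... 2658 characters left out ...]
************************##= ......................+=+=====+=====
+++=..........................::+==#%%%%#*****************#******##= ......................=+++====+==+==
+++=............................-==#%%#%%######%###%%%%%%%##*****##= .......................++=====+==+==
+++=.............................==#%%%%%%%%%%#%#%##%###%%%%##***#*= .......................++=====+=====
++++:............................==#%%%%%%%%%%%%########%%#%%####**=........................-+==+==+=====
++++-............................:+#%%%%%%%%%%%%%%#%%#######%%%%##*-.........................++==========
++++=.............................+%%%%%%%%%%%%%#########%%%#%%%%%*:........................:++====+=====
```

The pan interior under the lip is clear back to its wall, and the nuts form one column. I print the rest of it.

```bash
python3 -c "
from h import *
w=cams.read_camera('wrist');g=cv2.cvtColor(w['color'],cv2.COLOR_RGB2GRAY)
r=cv2.resize(g[10:110,225:290],(98,100),interpolation=cv2.INTER_AREA)[::2]
for l in r: print(''.join('@%#*+=-:. '[min(9,int(v)*10//130)] for v in l))
print('fx',w['fx'])
"
```

```text
=-:...:..::..::::::....:...........::.......:........:.............................:..::.:........
..::..........:::::................:.......::..............:..............:::.......:::..:::......
:::...:....:..:::.................::.........................:............::.......:::::.:::::....
::::..:.......:::::................:......:--=++**=--::...................::.......::::...::......
:::::......:.::::................::--=++*################*+=---:..........:::......::::..:::......
::::..:....:...:::.........::-+*##############****###***##########**=-:.............::::.:::......
:::::.........::::.........=*#############*****************#**######*=-...::.......::::..:..:.....
::::...........:..:........=+################******##*********#######+=...::...::::::::..:::......
::::...........:::.........-+*++++*#######*#######**************+++**+=..:::::::.   .:::.:::.:::..
:::...........::..:........-=+======#######*************####**+====++==..             -:::::..:.::
:::........:...:::.........--===+==+==++++**########****+++=========+==:::.                 :::.::
:::........
[... 3171 characters left out ...]
                                                                                    
                                                                                                  
 ..         ..                                                                               .-=-.
                                                                                         -=+.     
                                                                                  .-::            
                                                                          .::.                    
                        ...                                                        .              
fx 292.01087701988786
```

```bash
python3 -c "
from h import *
t=cams.read_camera('top');w=cams.read_camera('wrist')
for z in (.02,.03,.04,.05,.06,.07): print(z,'block -y edge: top',ray(t,398.4,174,z).round(4),'wrist',ray(w,256,54,z).round(4))
for i in range(10): w2=cams.read_camera('wrist')
print('moved px diff',np.abs(w['color'].astype(int)-w2['color'])[0:110,205:310].mean(), 't',ctrl.get_state()['time'])
# dark hex-sized blobs seen by the wrist camera
m=(w['color'].max(2)<50).astype(np.uint8);m[150:]=0
n,l,s,ce=cv2.connectedComponentsWithStats(m);print([(s[i].tolist()) for i in range(1,n) if s[i,4]>60])
"
```

```text
0.02 block -y edge: top [ 0.5933 -0.2886] wrist [ 0.5908 -0.2683]
0.03 block -y edge: top [ 0.5915 -0.2851] wrist [ 0.5908 -0.2698]
0.04 block -y edge: top [ 0.5897 -0.2816] wrist [ 0.5908 -0.2713]
0.05 block -y edge: top [ 0.5879 -0.2781] wrist [ 0.5909 -0.2728]
0.06 block -y edge: top [ 0.5861 -0.2745] wrist [ 0.5909 -0.2743]
0.07 block -y edge: top [ 0.5843 -0.271 ] wrist [ 0.5909 -0.2758]
moved px diff 6.353506493506494 t 17.0667
[[243, 17, 28, 15, 282], [240, 32, 31, 40, 485], [395, 54, 116, 61, 5587]]
```

The upright nut's top triangulates to z≈0.060 m. That matches a 36 mm nut standing on a 19 mm nut on the 4 mm pan floor (0.059 m), so the third nut lies flat beneath it. I check that the frame difference is only image noise, then hand in.

```bash
python3 -c "
from h import *
w=cams.read_camera('wrist')['color'].astype(int)
for i in range(8): w2=cams.read_camera('wrist')['color'].astype(int)
d=np.abs(w-w2);p=d[10:75,235:275].mean();b=d[10:75,300:340].mean();print('pile',p,'background',b)
if p<1.5*b+1: ctrl.sign_off();print('signed off',ctrl.get_state()['time'])
"
```

```text
pile 1.8292307692307692 background 1.3384615384615384
the job is handed in; nothing more can be done
the job is handed in; nothing more can be done
```

I swept all three nuts along the tray and over the -y lip into the round pan, pushing them only, in the order nut_a, nut_b, nut_c. The job was handed in after about 17 s of robot time. The largest force I read at the tool was about 5 N.

**Last checks:**
- **Tray:** the camera views show no nuts left in it. Both bolts and the spacer are standing where they were.
- **Box:** I never pushed anything towards it. I did not take a last picture of its inside.
- **Pan:** the nuts are piled near the lip. Two are plainly visible, one leaning and one standing on edge.
- **Third nut:** it is hidden, so I inferred it. The standing nut's top is at about 60 mm, which fits one nut lying flat underneath it (59 mm expected).
- **At rest:** an early frame comparison differed by 6.4, over a larger area and with no background reference, so I repeated it. The repeat gave 1.8 for the pile against 1.3 for the background, so I took the nuts to be at rest.
- **Arm:** it was well clear of everything at hand-in.

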